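# Set the second condiment caddy to match the finished one

## Task

Move the squeeze bottle, the pepper mill and the spice jar from the wire rack into the empty steel caddy, one to a compartment, in the same order from left to right as their twins stand in the finished caddy. Set each one down upright on the compartment's floor, without dropping it or knocking it over, and leave the steel pan where it stands.

Things in the scene. Friction and masses are not known exactly. Their poses are not given: they have to be found in the camera images.
- caddy_empty: Empty steel caddy, fixed, 268 x 92 mm, three compartments in a row, each 84 x 84 mm clear; floor top 8 mm, rim 41 mm above the table; small wire grips at both ends. Origin: its middle at table height; y along the row to the robot's left (turned up to 0.1 rad), x away from the robot. Compartment centres, left to right: y = +88, 0, -88 mm, x = 0.
- caddy_set: The finished steel caddy, fixed, just like the empty one in size and axes; it holds one of each of the three articles in a random order, which is the order to copy. Nothing in it is handled.
- wire_rack: Dark wire rack, fixed, 268 x 92 mm, that holds the three loose articles: places 84 mm clear at y = +88, 0, -88 mm along its own y, floor top 8 mm, guard wires 42 mm above the table. Origin: its middle at table height, axes as the caddies'. Rack, caddies and pan stand at random in a 2 x 2 layout, rows 150 to 180 mm apart in x.
- steel_pan: Empty steel insert pan, 119 x 181 x 65 mm high, a loose bystander, in the way but not part of the job. Origin: centre of its underside.
- bottle: Squeeze bottle, 185 mm high: stiff straight round body 58 mm in diameter up to 124 mm, then a cap with a cone tip; 0.26 to 0.42 kg. Grasp the body. Loose; starts upright in one of the wire rack's three places. Origin: centre of its underside, z up.
- mill: Wooden pepper mill, 170 mm high, 58 mm wide at the foot tapering evenly to 48 mm at 120 mm, round head 50 mm wide at 140 mm that does not turn (a slight waist is for the eye only); 0.14 to 0.24 kg. Loose; starts upright in one of the wire rack's three places. Origin: centre of its underside, z up.
- jar: Spice jar, 65 mm in diameter, 94 mm high, glass with a black lid; 0.26 to 0.44 kg. Grasp its upper 35 mm, above the wires and walls. Loose; starts upright in one of the wire rack's three places. Origin: centre of its underside, z up.
- bottle_set: The squeeze bottle in the finished caddy, same article as the loose one; fixed, only shows the order. Origin: centre of its underside.
- mill_set: The wooden pepper mill in the finished caddy, same article as the loose one; fixed, only shows the order. Origin: centre of its underside.
- jar_set: The spice jar in the finished caddy, same article as the loose one; fixed, only shows the order. Origin: centre of its underside.

How it is judged:
At the end, for the whole second after the job is handed in: Each loose thing stands at rest, upright (0.1 rad), on the floor (underside within 6 mm of it) of the once empty caddy's compartment that has the same place in the row as its twin's in the finished caddy, its centre within 26 mm of the compartment's along and across the row (((y of bottle_set in the frame of caddy_set between 0.058 and 0.118 m and y of bottle in the frame of caddy_empty between 0.062 and 0.114 m) or (y of bottle_set in the frame of caddy_set between -0.03 and 0.03 m and y of bottle in the frame of caddy_empty between -0.026 and 0.026 m) or (y of bottle_set in the frame of caddy_set between -0.118 and -0.058 m and y of bottle in the frame of caddy_empty between -0.114 and -0.062 m)) and x of bottle in the frame of caddy_empty between -0.026 and 0.026 m and z of bottle in the frame of caddy_empty between 0.002 and 0.014 m and angle between each of bottle, mill, jar's own z axis and vertical below 0.1 rad and linear speed of each of bottle, mill, jar below 0.02 m/s and angular speed of each of bottle, mill, jar below 0.3 rad/s and ((y of mill_set in the frame of caddy_set between 0.058 and 0.118 m and y of mill in the frame of caddy_empty between 0.062 and 0.114 m) or (y of mill_set in the frame of caddy_set between -0.03 and 0.03 m and y of mill in the frame of caddy_empty between -0.026 and 0.026 m) or (y of mill_set in the frame of caddy_set between -0.118 and -0.058 m and y of mill in the frame of caddy_empty between -0.114 and -0.062 m)) and x of mill in the frame of caddy_empty between -0.026 and 0.026 m and z of mill in the frame of caddy_empty between 0.002 and 0.014 m and ((y of jar_set in the frame of caddy_set between 0.058 and 0.118 m and y of jar in the frame of caddy_empty between 0.062 and 0.114 m) or (y of jar_set in the frame of caddy_set between -0.03 and 0.03 m and y of jar in the frame of caddy_empty between -0.026 and 0.026 m) or (y of jar_set in the frame of caddy_set between -0.118 and -0.058 m and y of jar in the frame of caddy_empty between -0.114 and -0.062 m)) and x of jar in the frame of caddy_empty between -0.026 and 0.026 m and z of jar in the frame of caddy_empty between 0.002 and 0.014 m); the robot touches nothing.
It fails at once if the steel pan is shifted by more than 25 mm (distance of steel_pan from where it was at the start of the episode above 0.025 m).
It fails at once if one of the three articles is knocked over (tilted more than 0.7 rad) (angle between any of bottle, mill, jar's own z axis and vertical above 0.7 rad).
It fails at once if a thing is dropped into the caddy (faster than 0.8 m/s inside it, as after a fall of over 30 mm) ((x of bottle in the frame of caddy_empty between -0.042 and 0.042 m and y of bottle in the frame of caddy_empty between -0.13 and 0.13 m and z of bottle in the frame of caddy_empty below 0.05 m and linear speed of bottle above 0.8 m/s) or (x of mill in the frame of caddy_empty between -0.042 and 0.042 m and y of mill in the frame of caddy_empty between -0.13 and 0.13 m and z of mill in the frame of caddy_empty below 0.05 m and linear speed of mill above 0.8 m/s) or (x of jar in the frame of caddy_empty between -0.042 and 0.042 m and y of jar in the frame of caddy_empty between -0.13 and 0.13 m and z of jar in the frame of caddy_empty below 0.05 m and linear speed of jar above 0.8 m/s)).
It also fails if it takes over 80 s, if anything falls off the work surface, if the arm or the gripper's body presses on something with over 40 N, if the wrist force passes 120 N, or if a joint passes its speed limit or range.

## Robot

A 6-joint arm with a two-finger parallel gripper is mounted at the origin on a cart in front of the work surface, level with it; the furniture and walls round the work are solid. World frame = base frame: x ahead of the robot, y to its left, z up, the work surface at z = 0. Lengths are in m, angles in rad, forces in N, time in s.
With the tool pointing down it reaches from about 0.25 to 0.775 m from the base axis. Payload 4 kg.
Tool frame: the origin (TCP) lies at the very end of the fingers, on their centre line; the grasp point (between the pads) lies 19 mm behind it (robot.hold_point_z is the distance from the TCP to the grasp point, in m); z points along the fingers, y is the line along which they close (so a half turn about z gives the same grasp; the last joint's range is limited). The gripper opens to 94 mm and grips with 3 to 60 N. Pads are 16 mm wide; open, the fingers measure 119 mm over their backs; the gripper's body (75 mm by 177 mm) begins 78 mm behind the grasp point.
Start: joints at [1.02, 0.087, 1.371, -0, 1.684, -0.103], TCP at [0.238, 0.496, 0.206] pointing down, gripper open.
Joint ranges: [-3.1, 3.1], [-0.76, 2.03], [0.27, 2.55], [-1.08, 4.22], [0.17, 2.65], [-2.57, 2.57]. Speed limits (rad/s): [2.79, 2.79, 3.14, 3.14, 3.14, 3.14].

## Interface

Orientations are given as [roll, pitch, yaw] about the fixed x, y, z axes, in that order (R = Rz(yaw) Ry(pitch) Rx(roll)).
In Python, from bench import robot gives the robot as it stands.
- The arm moves only by the tool carry_out, never from a script. Its argument "steps" is a list of rows, each a list of 3 entries, a list of its own where there are three numbers: the shift along the tool's x, y, z in m, then the turn about the tool's z in units of 10 degrees (1.0 is 10 degrees), then the closure, from -1 (fully open) to 1 (shut). In form: [[[tx, ty, tz], roll, jaw], ...]. A call has 1 to 10 rows; each row is the pose to reach, as a shift and turn from the pose commanded when the call began, along the tool's axes at that moment; what a row does not reach only later rows make up. A row lasts 1/8 s, in which the tool goes at most 62.5 mm and 10.7 degrees, less where a joint would pass 70% of its speed; a pose out of reach is approached as far as the arm can. A call with a gripper value outside its range is refused whole. The fingers move at their own pace and stop on an object; the grip force is fixed at half the most. Time passes only in rows, so rows that repeat a pose let the fingers close. It gives the time, the measured TCP pose, the force, the opening and the grip force at its end, in the units of the state.
- robot.get_obs(): the state, without advancing time (a new reading comes with each control period).
- robot.snapshot(name): name is "scene" or "top"; returns a dict with "image" (480x640x3 uint8, red, green, blue), "z_map" (480x640 float32, m along the optical axis (not along the pixel's ray), 0 where there is no reading), "mtx" (3x3 intrinsics, pixels), "R" (3x3) and "t" (3): a world point X has camera coordinates R X + t. Camera axes: x right, y down, z forward; pixel columns grow to the right and rows downward; lengths in m; the calibration is good to about 2 mm. A picture is of the moment at which its call begins.
- robot.close_job(): hands the job in; it is judged then, once.
The state is a dict: "time": time; "joint_positions": joint angles; "qvel": joint speeds; "joint_torque": joint torques, N m; "tool_pos": TCP position; "ee_rot": TCP orientation; "wrist_force": force on the tool from outside, world axes, zero at the start; "wrist_torque": the same for the moment, N m; "width": finger opening in m; "finger_force": force on a finger pad.
Only numpy, scipy, OpenCV 4.12 (cv2) and the standard library are available. Lean on these libraries where they do the work, as an engineer would, in place of code of your own. Each camera call takes 0.05 s, during which the arm holds its last target. There are 200 camera calls.

## Working session

There is one attempt and no reset: what is moved stays moved. The work goes in short steps, Python scripts to look and compute and a tool call to move; the robot and the scene stay as the last step left them, time stands still between calls to the robot, and variables do not carry over. Pictures are saved under pics/ and viewed, at most 14 in all, crops included, and the job is handed in when it is done.

Besides the shell and the picture viewer there is one more tool, called after ">>>" by a JSON object that holds its "api" and its "payload". carry_out: Moves the arm, as the interface text tells. Its arguments: {"type":"object","properties":{"steps":{"type":"array","items":{"type":"array"}}},"required":["steps"]}

```bash
mkdir -p pics; ls
python3 - <<'E'
from bench import robot
import numpy as np,cv2
o=robot.get_obs()
for k in("time","tool_pos","ee_rot","width"):print(k,o[k])
for n in("scene","top"):
    s=robot.snapshot(n);np.savez(f"{n}.npz",**s)
    cv2.imwrite(f"pics/{n}0.png",s["image"][...,::-1]);print(n,s["mtx"].tolist(),s["R"].round(3).tolist(),s["t"], (s["z_map"]>0).mean())
E
```

```text
pics
time 0.0
tool_pos [0.23786295 0.4952855  0.20431131]
ee_rot [-3.13938548e+00 -1.96727834e-04  2.69379205e+00]
width 0.09378189528785712
scene [[518.4426523595088, 0.0, 316.6318013071822], [0.0, 518.4426523595088, 227.76593411762752], [0.0, 0.0, 1.0]] [[0.835, -0.55, 0.018], [-0.259, -0.422, -0.869], [0.486, 0.721, -0.495]] [-0.4647912   0.12763099  0.78247773] 0.9959765625
top [[542.4791532635567, 0.0, 317.41684803983856], [0.0, 542.4791532635567, 237.6426536138556], [0.0, 0.0, 1.0]] [[0.146, -0.989, 0.01], [-0.93, -0.14, -0.34], [0.338, 0.04, -0.94]] [-0.15631536  0.48338274  0.80798835] 0.9958430989583333
```

View pics/scene0.png

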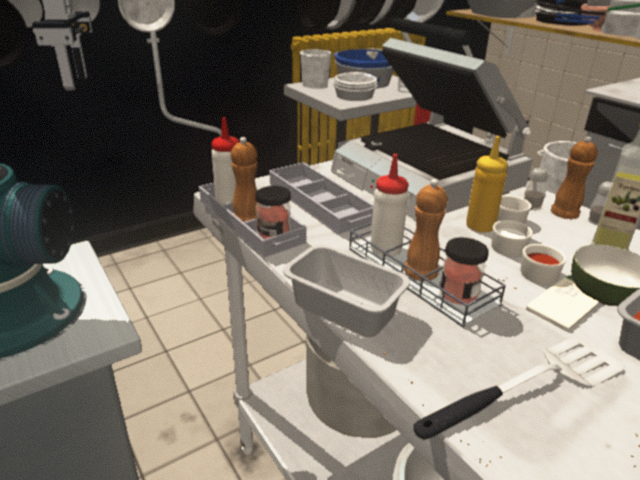

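View pics/top0.png

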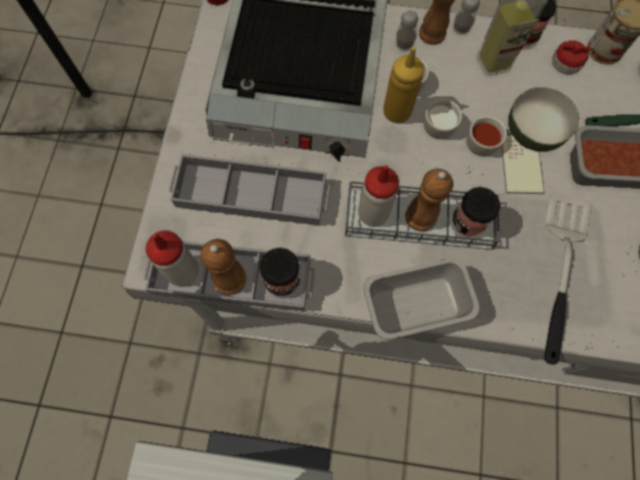

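The finished caddy (top image, near (230,275)) holds, left to right, bottle (165,250), mill (220,265) and jar (280,270). The rack near (425,215) holds bottle (380,190), mill (430,200) and jar (478,210), so the order is the same. The empty caddy is near (250,188), and the pan near (420,298) stands in front of the rack.

```bash
cat > h.py <<'E'
import numpy as np,cv2
def world(s):
    z=s["z_map"].astype(float);v,u=np.indices(z.shape)
    c=np.stack([u,v,np.ones_like(u)],-1)@np.linalg.inv(s["mtx"]).T*z[...,None]
    return (c-s["t"])@s["R"]   # R^T (c-t)
def ray(s,uv,h):
    d=s["R"].T@np.linalg.inv(s["mtx"])@np.array([*uv,1.]);o=-s["R"].T@s["t"]
    return o+d*(h-o[2])/d[2]
def rect(P):
    r=cv2.minAreaRect((P[:,:2]*1000).astype(np.float32));return np.round(r[0],1),np.round(r[1],1),round(r[2],2)
E
python3 - <<'E'
from h import *
s=dict(np.load("top.npz"));W=world(s);im=s["image"]
def win(u0,v0,u1,v1,z0,z1):
    P=W[v0:v1,u0:u1].reshape(-1,3);return P[(P[:,2]>z0)&(P[:,2]<z1)]
tb=W[330:345,520:540,2];print("table z",np.median(tb))
print("empty rim",rect(win(160,145,340,232,.03,.05)))
print("rack",rect(win(335,170,515,255,.03,.047)), "pan",rect(win(355,250,490,345,.05,.075)))
print("set",rect(win(140,228,320,315,.03,.046)))
for n,w in dict(bottle=(355,150,405,235),mill=(405,160,456,240),jar=(452,180,502,245),bset=(140,225,200,295),mset=(198,232,246,300),jset=(250,240,305,300)).items():
    for a,b in((.05,.09),(.09,.12),(.12,.19)):
        P=win(*w,a,b)
        if len(P)>15:
            (c,r)=cv2.minEnclosingCircle((P[:,:2]*1000).astype(np.float32));print(n,a,b,len(P),np.round(c,1),round(2*r,1),"zmax",P[:,2].max().round(4))
# rays for corners by eye
for uv in((180,157),(327,172),(322,220),(173,207)):print("empty corner",ray(s,uv,.041).round(4))
for uv in((352,184),(503,203),(498,246),(347,235)):print("rack corner",ray(s,uv,.042).round(4))
# colour: lid of jar
E
```

```text
table z 0.000392329388030387
empty rim (array([622.7,  49.6]), array([147.8, 300.1]), 2.1)
rack (array([ 594.5, -258.8]), array([ 93.4, 268.3]), 2.79) pan (array([ 432.1, -264. ]), array([108.3, 176.4]), 21.84)
set (array([434.2,  58.5]), array([ 93.4, 288.3]), 2.2)
bottle 0.05 0.09 303 [ 588.1 -172.8] 57.4 zmax 0.0896
bottle 0.09 0.12 241 [ 588.3 -172.6] 57.4 zmax 0.1199
bottle 0.12 0.19 1068 [ 590.2 -173.6] 57.6 zmax 0.1897
mill 0.05 0.09 454 [ 595.  -259.4] 52.4 zmax 0.09
mill 0.09 0.12 112 [ 589.6 -258.4] 37.0 zmax 0.1199
mill 0.12 0.19 909 [ 598.4 -261. ] 50.2 zmax 0.1796
jar 0.05 0.09 339 [ 593.  -342.6] 62.1 zmax 0.0899
jar 0.09 0.12 1119 [ 595.9 -343.5] 65.1 zmax 0.1062
bset 0.05 0.09 298 [428.6 139.6] 56.9 zmax 0.0899
bset 0.09 0.12 253 [429.3 141.1] 57.3 zmax 0.1198
bset 0.12 0.19 1189 [430.6 143.2] 57.5 zmax 0.1899
mset 0.05 0.09 414 [428.8  58.6] 52.7 zmax 0.0899
mset 0.09 0.12 48 [421.2  53.1] 35.0 zmax 0.119
mset 0.12 0.19 958 [430.2  60. ] 49.9 zmax 0.18
jset 0.05 0.09 181 [434.7 -32.6] 61.8 zmax 0.0899
jset 0.09 0.12 1229 [439.9 -30.8] 63.7 zmax 0.1068
empty corner [0.6348 0.1897 0.041 ]
empty corner [ 0.6451 -0.0802  0.041 ]
empty corner [ 0.5509 -0.0847  0.041 ]
empty corner [0.5361 0.1791 0.041 ]
rack corner [ 0.6276 -0.1281  0.042 ]
rack corner [ 0.631  -0.3987  0.042 ]
rack corner [ 0.5482 -0.3925  0.042 ]
rack corner [ 0.5293 -0.1316  0.042 ]
```

Run:
```python
from h import *
s=dict(np.load("top.npz"));W=world(s)
P=W.reshape(-1,3);P=P[np.isfinite(P).all(1)]
def box(x0,x1,y0,y1,z0,z1):return P[(P[:,0]>x0)&(P[:,0]<x1)&(P[:,1]>y0)&(P[:,1]<y1)&(P[:,2]>z0)&(P[:,2]<z1)]
for t in(.645,.65,.655):print("empty",rect(box(.52,t,-.083,.186,.034,.05)))
for x in(.64,.66,.68,.70,.72,.75):
    q=box(x,x+.02,-.12,.2,-.01,1);print(x,"zmax",q[:,2].max().round(3))
# dividers: height profile along caddy yaw axis
c=np.array([.5915,.051]);a=.045
for a in(.037,.045,.053):
    q=box(.52,.66,-.12,.22,.03,.05);d=q[:,:2]-c;ly=-np.sin(a)*d[:,0]+np.cos(a)*d[:,1];lx=np.cos(a)*d[:,0]+np.sin(a)*d[:,1]
    m=(abs(lx)<.035);print(a,[ (round(ly[m&(abs(ly-y)<.02)].mean()*1000,1),round(ly[m&(abs(ly-y)<.02)].std()*1000,1)) for y in(-.132,-.044,.044,.132)])
    m=abs(ly)<.12;print([(round(lx[m&(abs(lx-x)<.02)].mean()*1000,1),round(lx[m&(abs(lx-x)<.02)].std()*1000,1)) for x in(-.044,.044)])
```

```text
empty (array([597.9,  53.6]), array([ 94.4, 265.4]), 0.76)
empty (array([598.1,  53.6]), array([ 94.4, 265.5]), 0.85)
empty (array([598.1,  53.6]), array([ 94.4, 265.5]), 0.85)
0.64 zmax 0.045
0.66 zmax 0.065
0.68 zmax 0.071
0.7 zmax 0.091
0.72 zmax 0.09
0.75 zmax 0.103
0.037 [(np.float64(-131.4), np.float64(5.1)), (np.float64(-40.3), np.float64(1.3)), (np.float64(47.4), np.float64(5.2)), (np.float64(136.8), np.float64(6.2))]
[(np.float64(-37.9), np.float64(2.7)), (np.float64(48.6), np.float64(4.6))]
0.045 [(np.float64(-131.5), np.float64(5.2)), (np.float64(-40.3), np.float64(1.3)), (np.float64(47.5), np.float64(5.2)), (np.float64(135.8), np.float64(7.1))]
[(np.float64(-38.0), np.float64(3.0)), (np.float64(48.6), np.float64(4.9))]
0.053 [(np.float64(-131.5), np.float64(5.1)), (np.float64(-40.3), np.float64(1.4)), (np.float64(47.7), np.float64(5.2)), (np.float64(135.0), np.float64(7.6))]
[(np.float64(-37.9), np.float64(3.5)), (np.float64(48.6), np.float64(5.1))]
```

>>> {"api": "carry_out", "payload": {"steps": [[[0,0,-0.06],0,-1],[[-0.607,-0.45,-0.06],6.25,-1],[[-0.607,-0.45,-0.06],6.25,-1],[[-0.607,-0.45,-0.06],6.25,-1],[[-0.607,-0.45,-0.06],6.25,-1],[[-0.607,-0.45,-0.06],6.25,-1],[[-0.607,-0.45,-0.06],6.25,-1],[[-0.607,-0.45,-0.06],6.25,-1],[[-0.607,-0.45,-0.06],6.25,-1],[[-0.607,-0.45,-0.06],6.25,-1]]}}

```text
time: 1.35
tool_pos: [0.5009, -0.0038, 0.2651]
ee_rot: [-3.141, -0.0, 1.603]
wrist_force: [1.2, 0.4, -0.2]
width: 0.0942
finger_force: 0.0
```

>>> {"api": "carry_out", "payload": {"steps": [[[-0.172,0.084,0],0,-1],[[-0.172,0.084,0],0,-1],[[-0.172,0.084,0],0,-1],[[-0.172,0.084,0],0,-1],[[-0.172,0.084,0],0,-1],[[-0.172,0.084,0],0,-1]]}}

```text
time: 2.1
tool_pos: [0.5896, -0.1696, 0.2661]
ee_rot: [3.141, -0.0, 1.605]
wrist_force: [-0.8, -0.0, 0.2]
width: 0.0936
finger_force: 0.0
```

Run:
```python
from h import *
from bench import robot
o=robot.get_obs();print(o["tool_pos"],o["ee_rot"])
s=robot.snapshot("scene");cv2.imwrite("pics/s1.png",s["image"][...,::-1])
```

```text
[ 0.58959186 -0.16959242  0.26613435] [ 3.14090265e+00 -1.78410344e-04  1.60461091e+00]
```

View pics/s1.png

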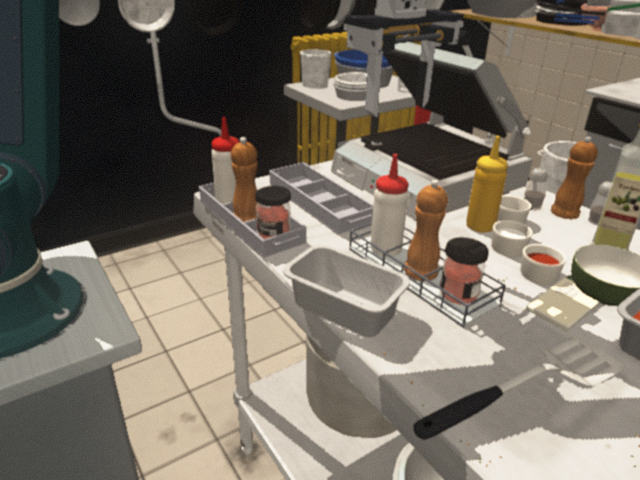

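The open gripper is above the bottle, its fingers at (373,90) and (430,45) flanking the tip at (393,155). The long side of the body lies across the row, as planned.

>>> {"api": "carry_out", "payload": {"steps": [[[-0.003,0,0.06],0,-1],[[-0.003,0,0.11],0,-1],[[-0.003,0,0.145],0,-1],[[-0.003,0,0.164],0,-1],[[-0.003,0,0.164],0,-1],[[-0.003,0,0.164],0,1],[[-0.003,0,0.164],0,1],[[-0.003,0,0.164],0,1],[[-0.003,0,0.164],0,1],[[-0.003,0,0.164],0,1]]}}

```text
time: 3.4
tool_pos: [0.591, -0.1743, 0.1024]
ee_rot: [3.139, 0.001, 1.603]
wrist_force: [1.3, -0.6, 2.8]
width: 0.0574
finger_force: 29.9
```

>>> {"api": "carry_out", "payload": {"steps": [[[0,0,-0.03],0,1],[[0,0,-0.07],0,1],[[0.03,0.001,-0.07],0,1],[[0.08,0.004,-0.07],0,1],[[0.13,0.006,-0.07],0,1],[[0.18,0.009,-0.07],0,1],[[0.23,0.011,-0.07],0,1],[[0.27,0.013,-0.07],0,1],[[0.3,0.014,-0.07],0,1],[[0.316,0.015,-0.07],0,1]]}}

```text
time: 4.65
tool_pos: [0.5935, 0.1435, 0.1695]
ee_rot: [-3.137, 0.001, 1.605]
wrist_force: [0.8, -0.2, -3.3]
width: 0.0578
finger_force: 29.9
```

>>> {"api": "carry_out", "payload": {"steps": [[[0,0,0],0,1],[[0,0,0],0,1],[[0,0,0],0,1]]}}

```text
time: 5.03
tool_pos: [0.595, 0.1409, 0.1714]
ee_rot: [-3.141, 0.0, 1.601]
wrist_force: [-0.2, 0.6, -4.2]
width: 0.0581
finger_force: 29.9
```

Run:
```python
from h import *
from bench import robot
o=robot.get_obs();print(o["tool_pos"],o["ee_rot"],o["width"])
s=robot.snapshot("scene");a=s["image"][120:270,180:420,::-1]
t=robot.snapshot("top");b=t["image"][100:300,120:360,::-1];np.savez("t2.npz",**t)
a=cv2.resize(a,(640,400));b=cv2.resize(b,(480,400))
cv2.imwrite("pics/s2.png",cv2.resize(np.hstack([a,b]),(800,286)))
```

```text
[0.59496506 0.14094953 0.17144485] [-3.14147280e+00  4.22474698e-04  1.60122753e+00] 0.05812664659690863
```

View pics/s2.png

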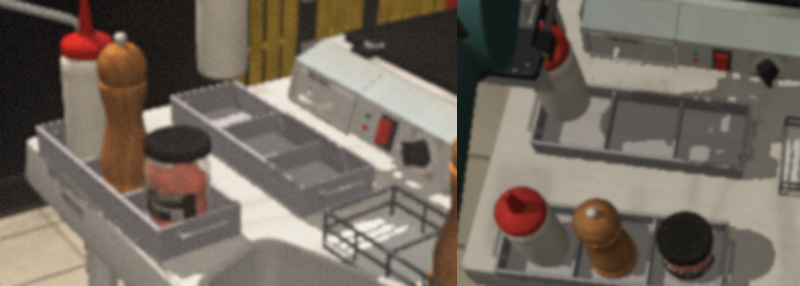

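The bottle hangs upright above the left compartment (combined crop: bottle foot at (570,110), compartment around (575,130)).

>>> {"api": "carry_out", "payload": {"steps": [[[0,0,0.03],0,1],[[0,0,0.05],0,1],[[0,0,0.06],0,1],[[0,0,0.065],0,1],[[0,0,0.068],0,1],[[0,0,0.068],0,1]]}}

```text
time: 5.88
tool_pos: [0.5952, 0.1423, 0.1041]
ee_rot: [3.14, -0.0, 1.603]
wrist_force: [-0.5, -0.4, -4.9]
width: 0.0577
finger_force: 29.9
```

>>> {"api": "carry_out", "payload": {"steps": [[[0,0,0.001],0,1],[[0,0,0.002],0,1],[[0,0,0.002],0,1]]}}

```text
time: 6.25
tool_pos: [0.5952, 0.1424, 0.1024]
ee_rot: [3.14, -0.0, 1.603]
wrist_force: [-0.2, -0.2, -0.7]
width: 0.0579
finger_force: 29.9
```

>>> {"api": "carry_out", "payload": {"steps": [[[0,0,0],0,0],[[0,0,0],0,-1],[[0,0,0],0,-1],[[0,0,0],0,-1],[[0,0,-0.03],0,-1],[[0,0,-0.08],0,-1],[[0,0,-0.13],0,-1],[[0,0,-0.16],0,-1],[[0,0,-0.16],0,-1]]}}

```text
time: 7.38
tool_pos: [0.5962, 0.1425, 0.2652]
ee_rot: [3.134, -0.001, 1.603]
wrist_force: [-0.5, 0.7, -0.3]
width: 0.094
finger_force: 0.0
```

>>> {"api": "carry_out", "payload": {"steps": [[[-0.402,-0.011,0],0,-1],[[-0.402,-0.011,0],0,-1],[[-0.402,-0.011,0],0,-1],[[-0.402,-0.011,0],0,-1],[[-0.402,-0.011,0],0,-1],[[-0.402,-0.011,0],0,-1],[[-0.402,-0.011,0],0,-1],[[-0.402,-0.011,0],0,-1],[[-0.402,-0.011,0],0,-1],[[-0.402,-0.011,0],0,-1]]}}

```text
time: 8.62
tool_pos: [0.5972, -0.2578, 0.2618]
ee_rot: [3.141, -0.0, 1.606]
wrist_force: [-0.2, 0.8, 0.1]
width: 0.0941
finger_force: 0.0
```

Run:
```python
from h import *
from bench import robot
o=robot.get_obs();print(o["tool_pos"],o["ee_rot"],o["width"])
s=robot.snapshot("scene");a=s["image"][20:320,180:520,::-1]
t=robot.snapshot("top");np.savez("t3.npz",**t);W=world(t).reshape(-1,3)
P=W[(abs(W[:,0]-.596)<.05)&(abs(W[:,1]-.14)<.045)&(W[:,2]>.06)&(W[:,2]<.14)]
print(len(P),cv2.minEnclosingCircle((P[:,:2]*1000).astype(np.float32)),W[(abs(W[:,0]-.596)<.05)&(abs(W[:,1]-.14)<.045)][:,2].max())
cv2.imwrite("pics/s3.png",cv2.resize(a,(680,600)))
```

```text
[ 0.59720296 -0.25775482  0.26182095] [ 3.14106593e+00 -3.50113200e-04  1.60574562e+00] 0.09406507740721068
813 ((593.82373046875, 141.7369842529297), 28.852415084838867) 0.19342162967205712
```

View pics/s3.png

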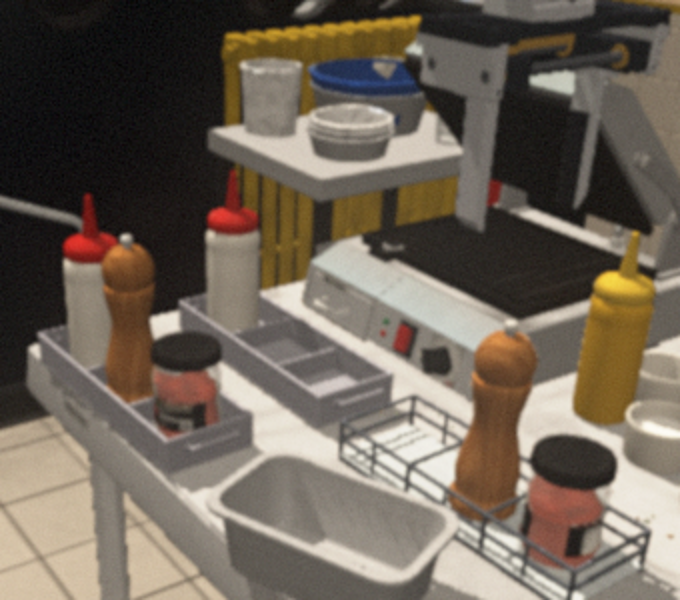

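The bottle stands upright in the left compartment (crop (232,270)) and the gripper is over the mill (crop head at (505,355)).

>>> {"api": "carry_out", "payload": {"steps": [[[0,0,0.06],0,-1],[[0,0,0.11],0,-1],[[0,0,0.15],0,-1],[[0,0,0.172],0,-1],[[0,0,0.172],0,-1],[[0,0,0.172],0,1],[[0,0,0.172],0,1],[[0,0,0.172],0,1],[[0,0,0.172],0,1],[[0,0,0.172],0,1]]}}

```text
time: 9.98
tool_pos: [0.5973, -0.26, 0.0899]
ee_rot: [3.14, 0.0, 1.603]
wrist_force: [1.3, -0.4, 2.2]
width: 0.0491
finger_force: 30.0
```

>>> {"api": "carry_out", "payload": {"steps": [[[0,0,-0.03],0,1],[[0,0,-0.07],0,1],[[0.03,0.001,-0.07],0,1],[[0.08,0.003,-0.07],0,1],[[0.13,0.004,-0.07],0,1],[[0.18,0.006,-0.07],0,1],[[0.23,0.008,-0.07],0,1],[[0.27,0.009,-0.07],0,1],[[0.3,0.01,-0.07],0,1],[[0.314,0.01,-0.07],0,1]]}}

```text
time: 11.22
tool_pos: [0.596, 0.0558, 0.1587]
ee_rot: [-3.14, -0.0, 1.605]
wrist_force: [-0.2, -0.0, -1.7]
width: 0.0496
finger_force: 29.9
```

>>> {"api": "carry_out", "payload": {"steps": [[[0,0,0],0,1],[[0,0,0],0,1],[[0,0,0.03],0,1],[[0,0,0.05],0,1],[[0,0,0.06],0,1],[[0,0,0.066],0,1],[[0,0,0.068],0,1],[[0,0,0.068],0,1]]}}

```text
time: 12.22
tool_pos: [0.5972, 0.0542, 0.0922]
ee_rot: [3.14, -0.0, 1.603]
wrist_force: [-0.2, 0.3, -1.9]
width: 0.0493
finger_force: 29.9
```

>>> {"api": "carry_out", "payload": {"steps": [[[0,0,0.001],0,1],[[0,0,0.0022],0,1],[[0,0,0.0022],0,1]]}}

```text
time: 12.6
tool_pos: [0.597, 0.0544, 0.09]
ee_rot: [3.14, -0.0, 1.603]
wrist_force: [0.3, 0.1, 0.3]
width: 0.0492
finger_force: 29.9
```

>>> {"api": "carry_out", "payload": {"steps": [[[0,0,0],0,0],[[0,0,0],0,-1],[[0,0,0],0,-1],[[0,0,0],0,-1],[[0,0,-0.03],0,-1],[[0,0,-0.08],0,-1],[[0,0,-0.13],0,-1],[[0,0,-0.16],0,-1],[[0,0,-0.16],0,-1]]}}

```text
time: 13.72
tool_pos: [0.5981, 0.0543, 0.2528]
ee_rot: [3.135, 0.0, 1.603]
wrist_force: [1.2, 0.5, -0.1]
width: 0.094
finger_force: 0.0
```

>>> {"api": "carry_out", "payload": {"steps": [[[-0.397,-0.015,0],0,-1],[[-0.397,-0.015,0],0,-1],[[-0.397,-0.015,0],0,-1],[[-0.397,-0.015,0],0,-1],[[-0.397,-0.015,0],0,-1],[[-0.397,-0.015,0],0,-1],[[-0.397,-0.015,0],0,-1],[[-0.397,-0.015,0],0,-1],[[-0.397,-0.015,0],0,-1],[[-0.397,-0.015,0],0,-1]]}}

```text
time: 14.98
tool_pos: [0.595, -0.3408, 0.2498]
ee_rot: [3.141, -0.0, 1.606]
wrist_force: [0.6, 0.9, -0.7]
width: 0.0938
finger_force: 0.0
```

Run:
```python
from h import *
from bench import robot
o=robot.get_obs();print(o["tool_pos"],o["ee_rot"],o["width"])
s=robot.snapshot("scene");a=s["image"][20:320,180:520,::-1]
cv2.imwrite("pics/s4.png",cv2.resize(a,(680,600)))
```

```text
[ 0.59503578 -0.34081867  0.24982893] [ 3.14092264e+00 -1.43889525e-04  1.60570256e+00] 0.09376189702108337
```

View pics/s4.png

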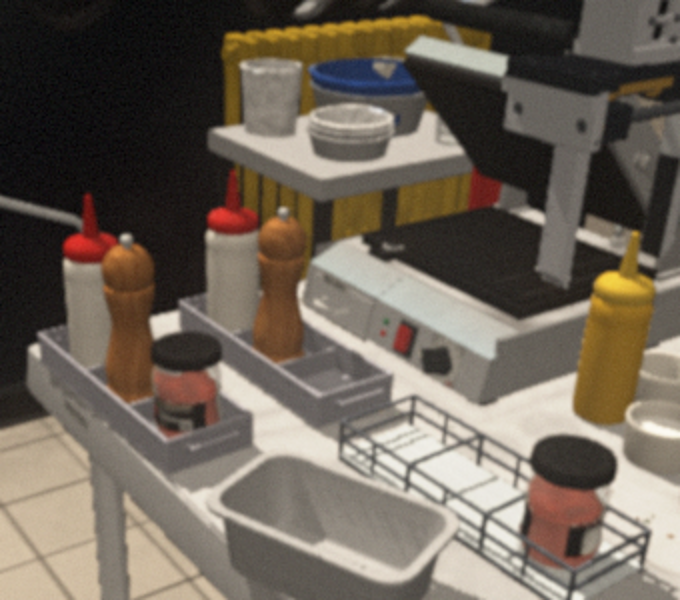

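Bottle and mill stand in the left and middle compartments (crop (232,270), (282,290)); the gripper is over the jar (crop lid at (572,460)).

>>> {"api": "carry_out", "payload": {"steps": [[[0,0,0.06],0,-1],[[0,0,0.11],0,-1],[[0,0,0.155],0,-1],[[0,0,0.182],0,-1],[[0,0,0.182],0,-1],[[0,0,0.182],0,1],[[0,0,0.182],0,1],[[0,0,0.182],0,1],[[0,0,0.182],0,1],[[0,0,0.182],0,1]]}}

```text
time: 16.27
tool_pos: [0.5958, -0.3434, 0.069]
ee_rot: [3.138, 0.002, 1.603]
wrist_force: [3.3, 0.4, 4.4]
width: 0.0621
finger_force: 30.0
```

>>> {"api": "carry_out", "payload": {"steps": [[[0,0,-0.03],0,1],[[0,0,-0.07],0,1],[[0.03,0.001,-0.07],0,1],[[0.08,0.003,-0.07],0,1],[[0.13,0.005,-0.07],0,1],[[0.18,0.008,-0.07],0,1],[[0.23,0.01,-0.07],0,1],[[0.27,0.012,-0.07],0,1],[[0.296,0.013,-0.07],0,1],[[0.31,0.013,-0.07],0,1]]}}

```text
time: 17.52
tool_pos: [0.596, -0.0314, 0.1354]
ee_rot: [-3.137, -0.0, 1.604]
wrist_force: [0.9, 0.5, -3.1]
width: 0.0625
finger_force: 30.0
```

>>> {"api": "carry_out", "payload": {"steps": [[[0,0,0],0,1],[[0,0,0],0,1],[[0,0,0],0,1]]}}

```text
time: 17.9
tool_pos: [0.5974, -0.034, 0.1372]
ee_rot: [-3.141, 0.0, 1.601]
wrist_force: [-0.5, -0.5, -2.7]
width: 0.0626
finger_force: 30.0
```

Run:
```python
from h import *
from bench import robot
o=robot.get_obs();print(o["tool_pos"],o["ee_rot"],o["width"])
s=robot.snapshot("scene");a=s["image"][20:320,180:520,::-1]
cv2.imwrite("pics/s5.png",cv2.resize(a,(680,600)))
```

```text
[ 0.59744031 -0.03398265  0.13716055] [-3.14136237e+00  3.16952135e-04  1.60127226e+00] 0.06256854267951382
```

View pics/s5.png

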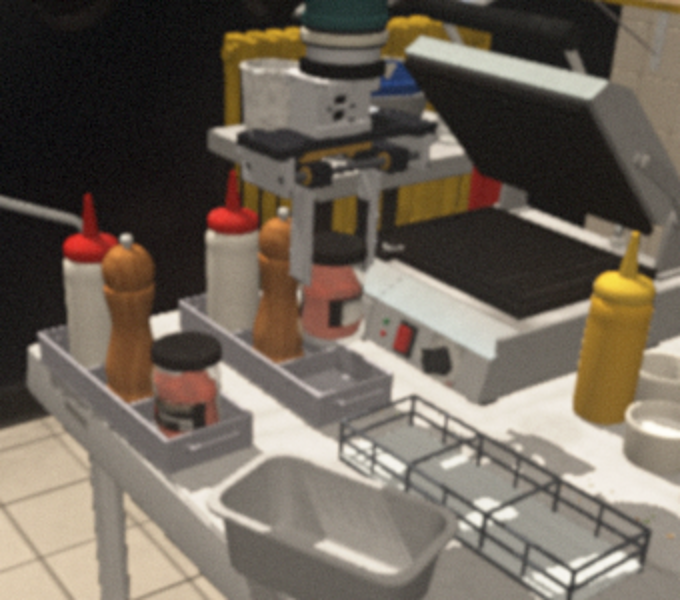

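The jar is held upright above the right compartment (crop (332,290), compartment at (340,380)).

>>> {"api": "carry_out", "payload": {"steps": [[[0,0,0.03],0,1],[[0,0,0.05],0,1],[[0,0,0.06],0,1],[[0,0,0.065],0,1],[[0,0,0.067],0,1],[[0,0,0.067],0,1]]}}

```text
time: 18.7
tool_pos: [0.598, -0.0328, 0.0711]
ee_rot: [3.14, 0.0, 1.603]
wrist_force: [-0.2, -0.2, -3.3]
width: 0.0627
finger_force: 30.0
```

>>> {"api": "carry_out", "payload": {"steps": [[[0,0,0.001],0,1],[[0,0,0.002],0,1],[[0,0,0.002],0,1]]}}

```text
time: 19.08
tool_pos: [0.5979, -0.0327, 0.069]
ee_rot: [3.14, 0.0, 1.603]
wrist_force: [-0.1, -0.3, -0.6]
width: 0.0628
finger_force: 30.0
```

Contact with the floor; release and rise.

>>> {"api": "carry_out", "payload": {"steps": [[[0,0,0],0,0],[[0,0,0],0,-1],[[0,0,0],0,-1],[[0,0,0],0,-1],[[0,0,-0.03],0,-1],[[0,0,-0.08],0,-1],[[0,0,-0.13],0,-1],[[0,0,-0.18],0,-1],[[-0.05,0,-0.2],0,-1],[[-0.1,0,-0.2],0,-1]]}}

```text
time: 20.32
tool_pos: [0.6018, -0.1335, 0.272]
ee_rot: [3.135, 0.002, 1.605]
wrist_force: [0.4, 0.2, -1.3]
width: 0.0938
finger_force: 0.0
```

>>> {"api": "carry_out", "payload": {"steps": [[[-0.05,0,0],0,-1],[[-0.1,0,0],0,-1],[[-0.15,0,0],0,-1],[[-0.15,0,0],0,-1],[[-0.15,0,0],0,-1]]}}

```text
time: 20.95
tool_pos: [0.6055, -0.2822, 0.2681]
ee_rot: [-3.142, -0.001, 1.603]
wrist_force: [1.1, 0.2, -0.2]
width: 0.094
finger_force: 0.0
```

Run:
```python
from h import *
from bench import robot
s=robot.snapshot("top");W=world(s).reshape(-1,3)
for n,y,h in(("bottle",.142,.13),("mill",.054,.12),("jar",-.033,.085)):
    Q=W[(abs(W[:,0]-.596)<.045)&(abs(W[:,1]-y)<.042)];P=Q[(Q[:,2]>.055)]
    c,r=cv2.minEnclosingCircle((P[:,:2]*1000).astype(np.float32));print(n,c,r,"top",Q[:,2].max())
cv2.imwrite("pics/t6.png",s["image"][...,::-1])
```

```text
bottle (594.2183837890625, 141.2676239013672) 29.552968978881836 top 0.19487383230357094
mill (595.5961303710938, 53.57872009277344) 26.381061553955078 top 0.18011622913983408
jar (604.4369506835938, -17.005510330200195) 25.137882232666016 top 0.10637458150744789
```

View pics/t6.png

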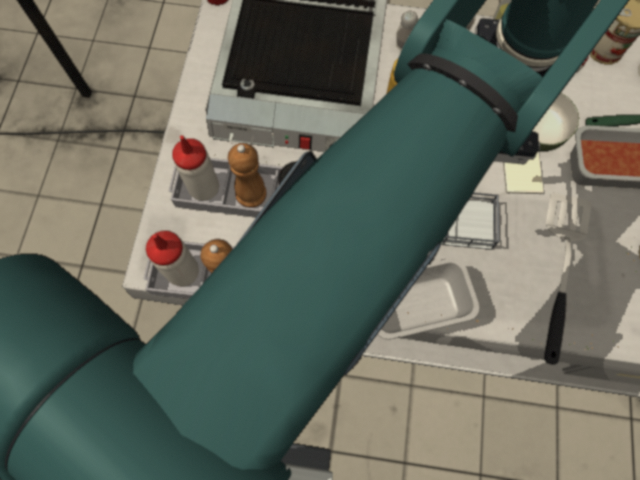

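Bottle (195,175) and mill (247,180) are in place; the arm covers most of the jar (285,175), so I check that in the other view.

Run:
```python
from h import *
from bench import robot
s=robot.snapshot("scene");W=world(s).reshape(-1,3)
Q=W[(abs(W[:,0]-.598)<.05)&(abs(W[:,1]+.033)<.045)&(W[:,2]>.088)]
print(cv2.minEnclosingCircle((Q[:,:2]*1000).astype(np.float32)),Q[:,2].max())
cv2.imwrite("pics/s6.png",cv2.resize(s["image"][100:300,180:420,::-1],(720,600)))
```

```text
((597.2322998046875, -33.165313720703125), 33.05427169799805) 0.10442495214574389
```

View pics/s6.png

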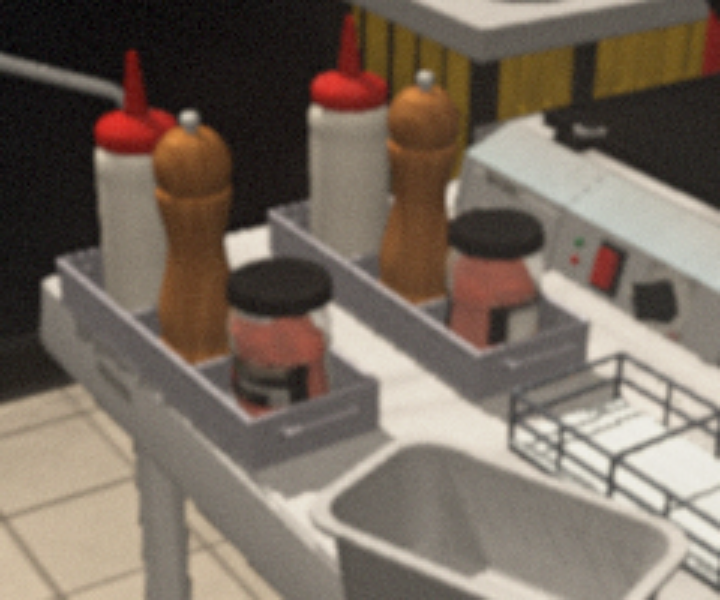

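All three articles stand upright in the matching order (crop: bottle (348,170), mill (420,190), jar (495,280)). The pan hasn't moved.

```bash
python3 -c "
from bench import robot
print(robot.close_job())"
```

```text
the job is handed in; nothing more can be done
None
```

The bottle, mill and jar now stand upright in the left, middle and right compartments of the once-empty caddy, the same order as their twins; the pan was left where it stood and the job is handed in, though no verdict came back.

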